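Make up two practical kits on the lab bench

TASK

Make up the two practical kits: in the yellow tray stand the steel beaker on the black disc and the amber bottle on the white square; in the green tray stand the blue beaker on the black disc and the red-capped jar on the white square. The steel beaker is nested in the blue one and has to be pulled out first. Set everything down gently, upright and centred on its place, and leave the green bottle and the grey-capped jar where they stand.

Things in the scene. Friction and masses are not known exactly. Their poses are not given: they have to be found in the camera images.
- steel_beaker_mid (a point): tall stainless-steel beaker, open at the top, 45 mm across, straight, 105 mm tall, wall 2 mm, about 0.14 kg. The point is its centre, on the axis 52.5 mm above its underside; z is its axis. At the start it stands loosely inside the blue beaker (about 5 mm play all round), on that one's 4 mm floor, so that its top 44 mm stand out above the blue rim and can be gripped there across the outside; it lifts straight out.
- blue_beaker_mid (a point): blue plastic beaker, open at the top, 62 mm across, straight, 65 mm tall, wall 3 mm, floor 4 mm, about 0.07 kg. The point is its centre, 32.5 mm above its underside; z is its axis. Once empty it can be gripped across the outside of its upper half.
- amber_bottle_mid (a point): amber (brown) glass bottle, 44 mm across up to 66 mm height, then a shoulder and a black cap 22 mm across; 100 mm tall in all, a white blank label band, about 0.2 kg, solid-bodied. The point is its centre, on the axis 50 mm above its underside; z is its axis.
- red_jar_mid (a point): plastic jar, white body 44 mm across with a red screw cap 48 mm across from 48 to 70 mm height; 70 mm tall in all, about 0.13 kg. The point is its centre, 35 mm above its underside; z is its axis.
- green_bottle_mid (a point): green glass bottle that stays in stock: 44 mm across up to 66 mm height, then a shoulder and a black cap 22 mm across; 100 mm tall in all, a white blank label band, about 0.2 kg, solid-bodied. The point is its centre, on the axis 50 mm above its underside; z is its axis.
- grey_jar_mid (a point): plastic jar that stays in stock: white body 44 mm across with a grey screw cap 48 mm across from 48 to 70 mm height; 70 mm tall in all, about 0.13 kg. The point is its centre, 35 mm above its underside; z is its axis.
- yellow_disc: round black place, 76 mm across, in the yellow tray; the origin is its centre, on the tray's inner floor (4 mm above the bench), z up. It is 44 mm from the middle of the tray towards its end; the square place of the same tray lies 88 mm from it. The tray is fixed, 192 by 112 mm outside, 12 mm high, walls 4 mm.
- green_disc: round black place, 76 mm across, in the green tray; the origin is its centre, on the tray's inner floor (4 mm above the bench), z up. It is 44 mm from the middle of the tray towards its end; the square place of the same tray lies 88 mm from it. The tray is fixed, 192 by 112 mm outside, 12 mm high, walls 4 mm.
- yellow_square: square white place, 70 by 70 mm, in the yellow tray; the origin is its centre, on the tray's inner floor (4 mm above the bench), z up. The round black place of the same tray lies 88 mm from it.
- green_square: square white place, 70 by 70 mm, in the green tray; the origin is its centre, on the tray's inner floor (4 mm above the bench), z up. The round black place of the same tray lies 88 mm from it.
Mind the look-alikes: they are no part of the job. There is more than one size of the part that bears green_disc; the job needs the larger. Of the things that look like the part that bears blue_beaker_mid, take the one that is farthest to the robot's left at the start.

How it is judged:
At the end, for the whole second after the job is handed in: Steel beaker on the yellow tray's black disc, amber bottle on its white square, blue beaker on the green tray's black disc, red-capped jar on its white square: each within 15 mm of the centre of its place, standing on the tray floor (height within 5 mm), upright within 0.1 rad, and at rest (horizontal distance between steel_beaker_mid and yellow_disc below 0.015 m and z of steel_beaker_mid in the frame of yellow_disc between 0.0475 and 0.0575 m and angle between each of steel_beaker_mid, amber_bottle_mid, blue_beaker_mid, red_jar_mid's own z axis and vertical below 0.1 rad and linear speed of each of steel_beaker, amber_bottle, blue_beaker, red_jar below 0.02 m/s and angular speed of each of steel_beaker, amber_bottle, blue_beaker, red_jar below 0.2 rad/s and horizontal distance between amber_bottle_mid and yellow_square below 0.015 m and z of amber_bottle_mid in the frame of yellow_square between 0.045 and 0.055 m and horizontal distance between blue_beaker_mid and green_disc below 0.015 m and z of blue_beaker_mid in the frame of green_disc between 0.0275 and 0.0375 m and horizontal distance between red_jar_mid and green_square below 0.015 m and z of red_jar_mid in the frame of green_square between 0.03 and 0.04 m); the robot touches nothing.
It fails at once if a beaker, the amber bottle or the red-capped jar is dropped: it falls free at over 0.6 m/s (about 18 mm of fall) ((contact force between steel_beaker and anything else below 0.02 N and linear speed of steel_beaker above 0.6 m/s) or (contact force between amber_bottle and anything else below 0.02 N and linear speed of amber_bottle above 0.6 m/s) or (contact force between blue_beaker and anything else below 0.02 N and linear speed of blue_beaker above 0.6 m/s) or (contact force between red_jar and anything else below 0.02 N and linear speed of red_jar above 0.6 m/s)).
It fails at once if the green bottle, which stays in stock, is shifted by over 20 mm or tipped over (distance of green_bottle_mid from where it was at the start of the episode above 0.02 m).
It fails at once if the grey-capped jar, which stays in stock, is shifted by over 20 mm or tipped over (distance of grey_jar_mid from where it was at the start of the episode above 0.02 m).
It also fails if it takes over 120 s, if anything falls off the work surface, if the arm or the gripper's body presses on something with over 40 N, if the wrist force passes 120 N, or if a joint passes its speed limit or range.

ROBOT

A 7-joint arm with a two-finger parallel gripper is mounted at the origin on the work surface. World frame = base frame: x ahead of the robot, y to its left, z up, the work surface at z = 0. Lengths are in m, angles in rad, forces in N, time in s.
With the tool pointing down it reaches from about 0.425 to 0.825 m from the base axis. Payload 3.6 kg.
Tool frame: the origin (TCP) lies at the very end of the fingers, on their centre line; the grasp point (between the pads) lies 19 mm behind it (ctrl.pinch_z is the distance from the TCP to the grasp point, in m); z points along the fingers, y is the line along which they close (so a half turn about z gives the same grasp; the last joint's range is limited). The gripper opens to 93 mm and grips with 3 to 60 N. Pads are 15 mm wide; open, the fingers measure 128 mm over their backs; the gripper's body (75 mm by 188 mm) begins 65 mm behind the grasp point.
Start: joints at [-0.026, 0.615, -0.013, 1.423, 0.008, 1.103, -0.04], TCP at [0.65, 0, 0.219] pointing down, gripper open.
Joint ranges: [-3.12, 3.12], [-0.3, 2.06], [-1.34, 1.32], [0.26, 2.42], [-1.36, 4.5], [0.01, 1.98], [-2.84, 2.84]. Speed limits (rad/s): [2.79, 2.79, 3.14, 3.14, 3.14, 3.14, 3.14].

INTERFACE

Orientations are given as a unit quaternion [w, x, y, z].
In Python, from cell import ctrl gives the robot as it stands.
- The arm moves only by the tool arm_command, never from a script. Its argument "plan" is a list of rows, each a list of 3 entries, a list of its own where there are three numbers: the shift along the tool's x, y, z in m, then the turn, a rotation vector about the tool's x, y, z in rad, then the finger opening in m, from 0 to 0.093. In form: [[[x, y, z], [wx, wy, wz], jaw], ...]. A call has 1 to 20 rows; each row is the pose to reach, as a shift and turn from the pose commanded when the call began, along the tool's axes at that moment; what a row does not reach only later rows make up. A row lasts 1/10 s, in which the tool goes at most 50 mm and 8.59 degrees, less where a joint would pass 70% of its speed; a pose out of reach is approached as far as the arm can. A call with a gripper value outside its range is refused whole. The fingers move at their own pace and stop on an object; "squeeze" is the grip in N (left out, the last holds). Time passes only in rows, so rows that repeat a pose let the fingers close. It gives the time, the measured TCP pose, the force, the opening and the grip force at its end, in the units of the state.
- ctrl.get_obs(): the state, without advancing time (a new reading comes with each control period).
- ctrl.snapshot(name): name is "scene" or "side" or "wrist"; returns a dict with "frame" (400x640x3 uint8, red, green, blue), "z_map" (400x640 float32, m along the optical axis (not along the pixel's ray), 0 where there is no reading), "K" (3x3 intrinsics, pixels), "R" (3x3) and "t" (3): a world point X has camera coordinates R X + t; the wrist camera has in their place "hand_eye" (4x4, takes a point from camera to tool coordinates, whose origin is the TCP and whose axes are the flange's). Camera axes: x right, y down, z forward; pixel columns grow to the right and rows downward; lengths in m; the calibration is good to about 2 mm. A picture is of the moment at which its call begins: read the wrist's pose just before it.
- ctrl.job_done(): hands the job in; it is judged then, once.
The state is a dict: "t": time; "q": joint angles; "qd": joint speeds; "joint_efforts": joint torques, N m; "position": TCP position; "ee_rot": TCP orientation; "contact_force": force on the tool from outside, world axes, zero at the start; "moment": the same for the moment, N m; "finger_gap": finger opening in m; "grip_force": force on a finger pad.
Only numpy, scipy, OpenCV 4.12 (cv2) and the standard library are available. Lean on these libraries where they do the work, as an engineer would, in place of code of your own. Each camera call takes 0.05 s, during which the arm holds its last target. There are 200 camera calls.

## Working session

There is one attempt and no reset: what is moved stays moved. The work goes in short steps, Python scripts to look and compute and a tool call to move; the robot and the scene stay as the last step left them, time stands still between calls to the robot, and variables do not carry over. Pictures are saved under pics/ and viewed, at most 14 in all, crops included, and the job is handed in when it is done.

Besides the shell and the picture viewer there is one more tool, called after "Emit:" as name(argument=value, ...), one argument or row to a line, values as JSON. arm_command: Moves the arm, as the interface text tells. Its arguments: {"type":"object","properties":{"plan":{"type":"array"},"squeeze":{"type":"number"}},"required":["plan"]}

```bash
mkdir -p pics; ls; python3 - <<'E'
from cell import ctrl
import cv2,numpy as np
o=ctrl.get_obs();print(o)
for n in("scene","side"):
    s=ctrl.snapshot(n);cv2.imwrite(f"pics/{n}0.png",s["frame"][:,:,::-1]);np.savez(f"{n}0.npz",**s)
    print(n,s["K"],s["R"],s["t"])
E
```

```text
pics
{'t': 0.0, 'q': array([-0.0264913 ,  0.61594278, -0.01264619,  1.4248521 ,  0.00812072,
        1.10340384, -0.04037838]), 'qd': array([ 6.42521922e-05,  2.55477570e-03, -1.23753992e-03, -1.27469969e-03,
        8.69934586e-04,  4.31646401e-04, -6.54509254e-04]), 'joint_efforts': array([ 5.37042069e-04, -4.58937871e+01,  2.08912762e-01, -1.65743172e+01,
       -6.11085235e-02,  2.03703978e-02,  2.53581929e-04]), 'position': array([6.49223622e-01, 1.42962997e-05, 2.17481314e-01]), 'ee_rot': array([-0.00089011,  0.70706631,  0.70714609, -0.0009168 ]), 'contact_force': array([0.10866794, 0.7033995 , 0.38631078]), 'moment': array([ 0.0649595 , -0.02051681,  0.01170787]), 'grip_force': 0.0, 'finger_gap': 0.09293253280378258}
scene [[370.66210475   0.         319.358858  ]
 [  0.         370.66210475 198.07860194]
 [  0.           0.           1.        ]] [[-0.50947399  0.86035868 -0.01480504]
 [ 0.53289108  0.30195679 -0.79047403]
 [-0.67562071 -0.41061543 -0.6123166 ]] [ 0.25309957 -0.1860082   1.25056204]
side [[415.73270716   0.         316.08654272]
 [  0.         415.73270716 209.35615777]
 [  0.           0.           1.        ]] [[-0.98521282 -0.17084266 -0.01298036]
 [-0.12245372  0.75509981 -0.64407248]
 [ 0.11983652 -0.63295897 -0.76485433]] [0.49522717 0.11691195 1.17458567]
```

View pics/scene0.png

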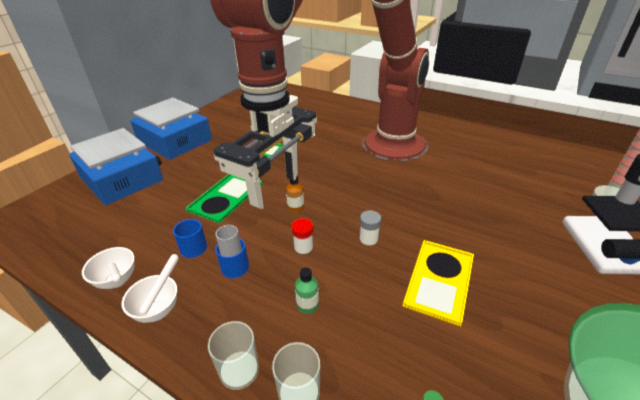

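View pics/side0.png

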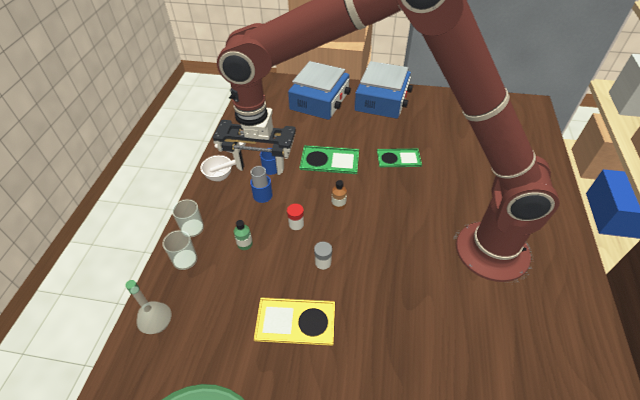

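The scene view (also in the side view) shows these candidates:
- **Blue beakers:** a plain one at (190,240) and the nested one at (232,255). Image right is +y, so the nested one is farthest left.
- **Green trays:** the large one at (222,196) and a small one at (275,150). I take the large one, which is at side (330,158).
- **Amber bottle:** (295,195). The green bottle at (307,292) stays.
- **Red jar:** (303,235). The grey jar at (370,228) stays.
- **Yellow tray:** (441,280).

Next I measure positions from depth.

```bash
cat > h.py <<'E'
import numpy as np,cv2
def cloud(s):
    z=s["z_map"];v,u=np.mgrid[:400,:640];K=s["K"]
    P=np.stack([(u-K[0,2])/K[0,0]*z,(v-K[1,2])/K[1,1]*z,z],-1)
    W=(P-s["t"])@s["R"]; W[z==0]=np.nan; return W
def ray(s,u,v,h):
    d=s["R"].T@np.array([(u-s["K"][0,2])/s["K"][0,0],(v-s["K"][1,2])/s["K"][1,1],1]);c=-s["R"].T@s["t"]
    return c+d*(h-c[2])/d[2]
E
python3 - <<'E'
import numpy as np,cv2
from h import *
S={n:dict(np.load(n+"0.npz")) for n in("scene","side")}
pts={"scene":dict(steel=(228,233,.109),blue=(232,265,.065),blue2=(190,230,.065),amber=(294,184,.1),red=(303,226,.07),green=(306,274,.1),grey=(370,218,.07)),
"side":dict(steel=(259,171,.109),blue=(262,190,.065),blue2=(269,157,.065),amber=(339,185,.1),red=(295,211,.07),green=(240,225,.1),grey=(323,249,.07))}
for n,s in S.items():
    W=cloud(s)
    for k,(u,v,h) in pts[n].items():
        g=ray(s,u,v,h)
        m=(np.hypot(W[...,0]-g[0],W[...,1]-g[1])<.045)&(abs(W[...,2]-h)<.005)
        p=W[m][:,:2]; 
        if len(p)<3: print(n,k,g.round(3),len(p));continue
        c,r=cv2.minEnclosingCircle(p.astype(np.float32)); print(n,k,g.round(3),len(p),np.median(p,0).round(3),np.round(c,3),round(r,4),np.nanmax(W[v-8:v+9,u-8:u+9,2]).round(3))
    f=s["frame"].astype(int);hsv=cv2.cvtColor(s["frame"],cv2.COLOR_RGB2HSV)
    boxes=dict(scene=dict(yel=(400,235,485,325),grn=(180,165,260,225)),side=dict(yel=(250,295,340,348),grn=(298,143,362,175),small=(375,146,425,169)))[n]
    for k,(a,b,c,d) in boxes.items():
        h=hsv[b:d,a:c]
        for nm,m in(("disc",h[...,2]<45),("sq",(h[...,2]>170)&(h[...,1]<50))):
            nn,l,st,ce=cv2.connectedComponentsWithStats(m.astype(np.uint8))
            i=1+np.argmax(st[1:,4]);u,v=ce[i]+[a,b];print(n,k,nm,st[i],(u.round(1),v.round(1)),ray(s,u,v,.004).round(4))
E
```

```text
scene steel [ 0.697 -0.095  0.109] 97 [ 0.696 -0.1  ] [ 0.696 -0.099] 0.0233 0.109
scene blue [ 0.732 -0.063  0.065] 128 [ 0.712 -0.083] [ 0.707 -0.089] 0.0256 0.065
scene blue2 [ 0.7   -0.214  0.065] 129 [ 0.701 -0.224] [ 0.699 -0.225] 0.0321 0.066
scene amber [ 0.479 -0.08   0.1  ] 7 [ 0.451 -0.091] [ 0.451 -0.091] 0.0051 0.227
scene red [0.568 0.001 0.07 ] 256 [ 0.568 -0.001] [ 0.567 -0.001] 0.0245 0.073
scene green [0.703 0.095 0.1  ] 97 [0.699 0.092] [0.698 0.091] 0.0112 0.101
scene grey [0.47  0.119 0.07 ] 238 [0.468 0.119] [0.465 0.118] 0.0248 0.071
scene yel disc [ 28  19  32  23 513] (np.float64(443.3), np.float64(264.6)) [0.4617 0.2959 0.004 ]
scene yel sq [ 16  43  40  35 923] (np.float64(436.0), np.float64(294.8)) [0.5495 0.306  0.004 ]
scene grn disc [ 22  33  27  15 273] (np.float64(214.9), np.float64(204.7)) [ 0.5536 -0.2918  0.004 ]
scene grn sq [ 40   0  39  42 824] (np.float64(240.1), np.float64(182.5)) [ 0.4403 -0.3002  0.004 ]
side steel [ 0.691 -0.101  0.109] 47 [ 0.695 -0.104] [ 0.692 -0.101] 0.0247 0.112
side blue [ 0.678 -0.066  0.065] 73 [ 0.685 -0.081] [ 0.69  -0.094] 0.0292 0.084
side blue2 [ 0.693 -0.211  0.065] 35 [ 0.7   -0.202] [ 0.696 -0.224] 0.0312 0.327
side amber [ 0.449 -0.09   0.1  ] 41 [ 0.449 -0.099] [ 0.45  -0.101] 0.013 0.105
side red [0.562 0.002 0.07 ] 183 [ 0.562 -0.001] [ 0.564 -0.002] 0.025 0.074
side green [0.692 0.098 0.1  ] 46 [0.695 0.092] [0.695 0.091] 0.0113 0.103
side grey [0.463 0.119 0.07 ] 213 [0.462 0.119] [0.462 0.118] 0.024 0.076Traceback (most recent call last):
  File "<stdin>", line 20, in <module>
    return _wrapfunc(a, 'argmax', axis=axis, out=out, **kwds)
    return bound(*args, **kwds)
ValueError: attempt to get argmax of an empty sequence
```

```bash
python3 - <<'E'
import numpy as np,cv2
from h import *
S={n:dict(np.load(n+"0.npz")) for n in("scene","side")}
for n,s in S.items():
    hsv=cv2.cvtColor(s["frame"],cv2.COLOR_RGB2HSV)
    B=dict(scene=dict(yel=(400,235,485,325),grn=(180,165,260,225)),side=dict(yel=(250,295,340,348),grn=(298,143,362,175),small=(375,146,425,169)))[n]
    for k,(a,b,c,d) in B.items():
        h=hsv[b:d,a:c]
        ms=dict(disc=(h[...,2]<75)&(h[...,1]<90),sq=(h[...,2]>150)&(h[...,1]<60))
        ms["tray"]=(h[...,1]>150)&(h[...,2]>100)&((h[...,0]>22)&(h[...,0]<85))
        for nm,m in ms.items():
            nn,l,st,ce=cv2.connectedComponentsWithStats(m.astype(np.uint8))
            if nn<2: print(k,nm,'none');continue
            i=1+np.argmax(st[1:,4]);cn=cv2.findContours((l==i).astype(np.uint8),0,2)[0][0]
            (u,v),wh,an=cv2.fitEllipse(cn) if nm=="disc" else cv2.minAreaRect(cn)
            if nm=="sq":u,v=ce[i]
            p=np.array([ray(s,*(q[0]+[a,b]),.004)[:2] for q in cn]).astype(np.float32)
            print(n,k,nm,st[i],(round(u+a,1),round(v+b,1)),ray(s,u+a,v+b,.004).round(4),np.round(np.hstack(cv2.minAreaRect(p)),3))
E
```

```text
scene yel disc [ 27  19  33  23 583] (443.5, 264.5) [0.4613 0.2962 0.004 ] [ 0.462  0.296  0.064  0.069 29.823]
scene yel sq [ 16  42  40  36 942] (np.float64(436.0), np.float64(294.8)) [0.5494 0.306  0.004 ] [0.548 0.305 0.068 0.069 6.366]
scene yel tray [   3    5   71   85 2490] (441.5, 281.7) [0.5107 0.3061 0.004 ] [0.501 0.3   0.205 0.115 6.177]
scene grn disc [ 22  32  27  16 322] (214.8, 204.7) [ 0.5538 -0.2921  0.004 ] [ 0.553 -0.292  0.064  0.069 60.122]
scene grn sq [  39    0   41   43 1015] (np.float64(242.5), np.float64(182.7)) [ 0.4378 -0.2934  0.004 ] [ 0.448 -0.297  0.233  0.114 41.436]
scene grn tray [  6  10  61  48 872] (217.9, 201.7) [ 0.54   -0.2939  0.004 ] [ 0.516 -0.299  0.189  0.124  2.943]
side yel disc [ 49  14  28  27 611] (312.7, 321.7) [0.4601 0.2952 0.004 ] [0.461 0.295 0.068 0.069 9.465]
side yel sq [ 13  12  30  27 727] (np.float64(277.7), np.float64(320.1)) [0.5475 0.3055 0.004 ] [0.548 0.304 0.07  0.07  6.239]
side yel tray [  4  43  79   7 116] (292.9, 341.9) [0.4981 0.3544 0.004 ] [0.499 0.354 0.191 0.006 5.604]
side grn disc [  9   8  20  15 236] (316.5, 158.4) [ 0.5519 -0.293   0.004 ] [ 0.553 -0.295  0.065  0.07   9.062]
side grn sq [ 33  10  23  16 302] (np.float64(342.3), np.float64(160.3)) [ 0.4635 -0.2975  0.004 ] [ 0.463 -0.298  0.071  0.071  2.83 ]
side grn tray [39 25  6  1  6] (339.5, 168.0) [ 0.468  -0.2588  0.004 ] [ 4.68000e-01 -2.59000e-01  1.70000e-02  0.00000e+00 -1.70927e+02]
side small disc [  7   7  15  10 125] (388.9, 157.6) [ 0.3082 -0.3359  0.004 ] [ 0.308 -0.336  0.049  0.045  9.017]
side small sq [ 25   7  17  10 157] (np.float64(408.1), np.float64(157.5)) [ 0.2438 -0.3464  0.004 ] [ 0.244 -0.347  0.053  0.045  9.051]
side small tray [25 14  1  2  2] (400.0, 160.5) [ 0.2703 -0.3272  0.004 ] [ 2.7000e-01 -3.2700e-01  5.0000e-03  0.0000e+00  9.2444e+01]
```

Emit:
arm_command(
  plan=[
    [[-0.05, 0, 0], [0, 0, 0], 0.08],
    [[-0.1, 0, 0], [0, 0, 0], 0.08],
    [[-0.1, 0.02, 0], [0, 0, 0], 0.08],
    [[-0.1, 0.02, 0], [0, 0, 0], 0.08],
    [[-0.1, 0.02, 0], [0, 0, 0], 0.08],
    [[-0.1, 0.02, 0], [0, 0, 0], 0.08],
  ],
)

```text
t: 0.7
position: [0.6694, -0.0982, 0.2183]
ee_rot: [-0.001, 0.706, 0.708, -0.0]
contact_force: [0.1, -0.1, 0.4]
finger_gap: 0.0798
grip_force: 0.0
```

```bash
python3 - <<'E'
from cell import ctrl
import cv2,numpy as np
o=ctrl.get_obs();print(o["position"],o["ee_rot"])
s=ctrl.snapshot("wrist");cv2.imwrite("pics/w1.png",s["frame"][:,:,::-1]);np.savez("w1.npz",**s,pos=o["position"],rot=o["ee_rot"])
print(s["hand_eye"],s["K"])
E
```

```text
[ 0.66938131 -0.0981578   0.21826452] [-9.26251659e-04  7.06231034e-01  7.07980837e-01 -6.02782899e-05]
[[-1.11893202e-03 -9.53459636e-01 -3.01518608e-01  8.55281498e-02]
 [ 9.99998856e-01 -7.59877466e-04 -1.30810584e-03  2.91002761e-04]
 [ 1.01810892e-03 -3.01519727e-01  9.53459395e-01 -1.64837538e-01]
 [ 0.00000000e+00  0.00000000e+00  0.00000000e+00  1.00000000e+00]] [[353.8648608    0.         316.73776292]
 [  0.         353.8648608  199.08039985]
 [  0.           0.           1.        ]]
```

View pics/w1.png

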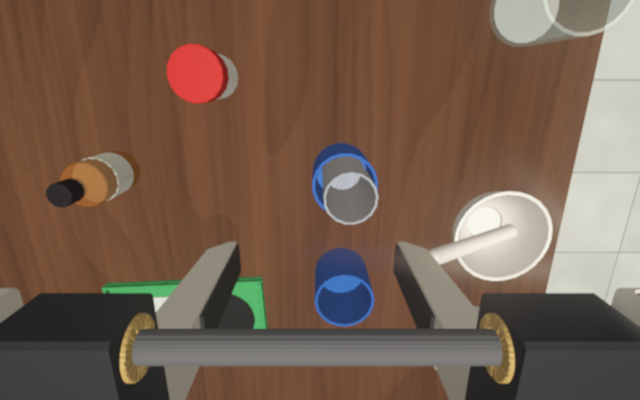

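The wrist view shows the steel rim at (350,198) inside the blue beaker at (345,180). The other blue beaker at (343,290) lies further right (-y). The red cap is at (197,74) and the amber cap at (65,193). The choice is confirmed, and I check the positions with this view.

```bash
cat >> h.py <<'E'
from scipy.spatial.transform import Rotation as Ro
def wcam(s,pos,rot):
    H=s["hand_eye"];Rt=Ro.from_quat(np.roll(rot,-1)).as_matrix()
    Rc=Rt@H[:3,:3];c=Rt@H[:3,3]+pos
    s=dict(s);s["R"]=Rc.T;s["t"]=-Rc.T@c;return s
E
python3 - <<'E'
from h import *
s=dict(np.load("w1.npz"));s=wcam(s,s["pos"],s["rot"]);W=cloud(s)
for k,x,y,h in(("steel",.694,-.1,.109),("blue",.694,-.097,.065),("amber",.45,-.096,.1),("red",.565,-.001,.07)):
    m=(np.hypot(W[...,0]-x,W[...,1]-y)<.04)&(abs(W[...,2]-h)<.006);p=W[m][:,:2]
    c,r=cv2.minEnclosingCircle(p.astype(np.float32));print(k,len(p),np.round(c,4),round(r,4),p.mean(0).round(4),np.median(W[m][:,2]))
for k,u,v,h in(("steel",350,198,.109),("amber",65,193,.1),("red",197,74,.07)):print(k,ray(s,u,v,h))
E
```

```text
steel 538 [ 0.6963 -0.0993] 0.0226 [ 0.6968 -0.0998] 0.10738954617904918
blue 778 [ 0.6946 -0.1001] 0.0309 [ 0.6927 -0.0937] 0.06388626287503316
amber 577 [ 0.4517 -0.0998] 0.0116 [ 0.4531 -0.0991] 0.09890399762842345
red 2667 [ 0.5662 -0.0023] 0.024 [ 0.5668 -0.002 ] 0.0689104156085851
steel [ 0.69613522 -0.09820068  0.109     ]
amber [ 0.45865644 -0.09712711  0.1       ]
red [ 0.56886103 -0.00208646  0.07      ]
```

Emit:
arm_command(
  plan=[
    [[-0.001, 0.026, 0.0], [0, 0, 0], 0.08],
    [[-0.001, 0.026, 0.03], [0, 0, 0], 0.08],
    [[-0.001, 0.026, 0.06], [0, 0, 0], 0.08],
    [[-0.001, 0.026, 0.09], [0, 0, 0], 0.08],
    [[-0.001, 0.026, 0.12], [0, 0, 0], 0.08],
    [[-0.001, 0.026, 0.135], [0, 0, 0], 0.08],
    [[-0.001, 0.026, 0.144], [0, 0, 0], 0.08],
    [[-0.001, 0.026, 0.144], [0, 0, 0], 0.08],
    [[-0.001, 0.026, 0.144], [0, 0, 0], 0.06],
    [[-0.001, 0.026, 0.144], [0, 0, 0], 0.05],
    [[-0.001, 0.026, 0.144], [0, 0, 0], 0.045],
    [[-0.001, 0.026, 0.144], [0, 0, 0], 0.04],
    [[-0.001, 0.026, 0.144], [0, 0, 0], 0.035],
    [[-0.001, 0.026, 0.144], [0, 0, 0], 0.035],
    [[-0.001, 0.026, 0.144], [0, 0, 0], 0.035],
    [[-0.001, 0.026, 0.144], [0, 0, 0], 0.035],
  ],
  squeeze=15,
)

```text
t: 2.35
position: [0.6963, -0.1011, 0.0751]
ee_rot: [0.0, 0.707, 0.707, 0.0]
contact_force: [-0.3, -0.4, 2.5]
finger_gap: 0.0448
grip_force: 15.0
```

Emit:
arm_command(
  plan=[
    [[0, 0, -0.005], [0, 0, 0], 0.035],
    [[0, 0, -0.015], [0, 0, 0], 0.035],
    [[0, 0, -0.03], [0, 0, 0], 0.035],
    [[0, 0, -0.045], [0, 0, 0], 0.035],
    [[0, 0, -0.06], [0, 0, 0], 0.035],
    [[0, 0, -0.08], [0, 0, 0], 0.035],
    [[0, 0, -0.1], [0, 0, 0], 0.035],
    [[0, 0, -0.12], [0, 0, 0], 0.035],
    [[0, 0, -0.135], [0, 0, 0], 0.035],
    [[0, 0, -0.14], [0, 0, 0], 0.035],
    [[0, 0, -0.14], [0, 0, 0], 0.035],
  ],
)

```text
t: 3.45
position: [0.6965, -0.1011, 0.2163]
ee_rot: [0.001, 0.707, 0.707, 0.001]
contact_force: [0.4, 0.4, -1.1]
finger_gap: 0.045
grip_force: 15.0
```

```bash
python3 - <<'E'
from cell import ctrl
import cv2,numpy as np
s=ctrl.snapshot("scene");cv2.imwrite("pics/s2.png",s["frame"][100:330,120:500,::-1])
o=ctrl.get_obs();print(o["position"],o["finger_gap"],o["contact_force"])
E
```

```text
[ 0.69579359 -0.10095083  0.21490855] 0.0445304013058172 [ 0.02298888 -0.3449804  -2.21602237]
```

View pics/s2.png

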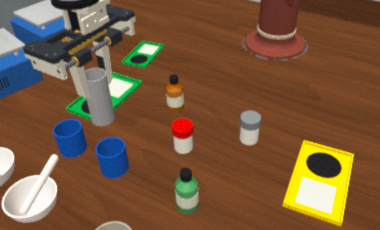

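The crop shows the steel beaker clear of the blue one at (100,95) and hanging upright. The blue beaker still stands at (112,157). I carry the steel beaker to the yellow disc.

Emit:
arm_command(
  plan=[
    [[0.015, -0.01, 0], [0, 0, 0], 0.035],
    [[0.045, -0.028, 0], [0, 0, 0], 0.035],
    [[0.08, -0.048, 0], [0, 0, 0], 0.035],
    [[0.115, -0.068, 0], [0, 0, 0], 0.035],
    [[0.15, -0.09, 0], [0, 0, 0], 0.035],
    [[0.185, -0.11, 0], [0, 0, 0], 0.035],
    [[0.22, -0.13, 0], [0, 0, 0], 0.035],
    [[0.255, -0.15, 0], [0, 0, 0], 0.035],
    [[0.29, -0.17, 0], [0, 0, 0], 0.035],
    [[0.32, -0.19, 0], [0, 0, 0], 0.035],
    [[0.35, -0.208, 0], [0, 0, 0], 0.035],
    [[0.375, -0.223, 0], [0, 0, 0], 0.035],
    [[0.39, -0.232, 0], [0, 0, 0], 0.035],
    [[0.397, -0.235, 0], [0, 0, 0], 0.035],
    [[0.397, -0.235, 0], [0, 0, 0], 0.035],
    [[0.397, -0.235, 0], [0, 0, 0], 0.035],
    [[0.397, -0.235, 0], [0, 0, 0], 0.035],
  ],
)

```text
t: 5.2
position: [0.4619, 0.2942, 0.2145]
ee_rot: [0.0, 0.708, 0.706, -0.0]
contact_force: [0.4, 0.0, -1.3]
finger_gap: 0.0447
grip_force: 15.0
```

```bash
cat > snap.py <<'E'
import sys
from cell import ctrl
from h import *
o=ctrl.get_obs();s=ctrl.snapshot("wrist");cv2.imwrite(f"pics/{sys.argv[1]}.png",s["frame"][:,:,::-1]);s=wcam(s,o["position"],o["ee_rot"]);np.savez(sys.argv[1]+".npz",**s)
print(o["t"],o["position"],o["ee_rot"])
E
python3 snap.py w2
```

```text
5.2 [0.46194616 0.29423176 0.21446623] [ 4.80252428e-04  7.08133687e-01  7.06078126e-01 -3.62468402e-04]
```

View pics/w2.png

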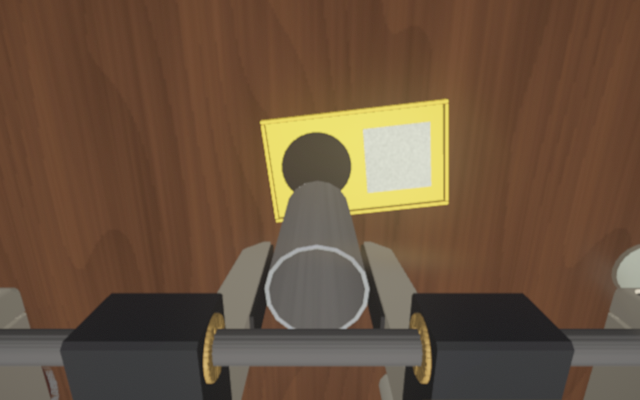

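The wrist view shows the steel rim at (317,288), with the beaker hanging straight down toward the black disc at (317,165). I lower it.

Emit:
arm_command(
  plan=[
    [[0.0, 0.0, 0.02], [0, 0, 0], 0.035],
    [[0, 0, 0.05], [0, 0, 0], 0.035],
    [[0, 0, 0.08], [0, 0, 0], 0.035],
    [[0, 0, 0.105], [0, 0, 0], 0.035],
    [[0, 0, 0.12], [0, 0, 0], 0.035],
    [[0, 0, 0.128], [0, 0, 0], 0.035],
    [[0, 0, 0.132], [0, 0, 0], 0.035],
    [[0, 0, 0.135], [0, 0, 0], 0.035],
    [[0, 0, 0.137], [0, 0, 0], 0.035],
    [[0, 0, 0.138], [0, 0, 0], 0.035],
    [[0, 0, 0.138], [0, 0, 0], 0.035],
    [[0, 0, 0.138], [0, 0, 0], 0.035],
  ],
)

```text
t: 6.45
position: [0.4611, 0.2962, 0.077]
ee_rot: [0.0, 0.707, 0.707, 0.0]
contact_force: [-0.3, -0.7, -1.4]
finger_gap: 0.0446
grip_force: 15.0
```

Not yet touching, so I lower about 2 mm more and then open slowly.

Emit:
arm_command(
  plan=[
    [[0, 0, 0.001], [0, 0, 0], 0.035],
    [[0, 0, 0.002], [0, 0, 0], 0.035],
    [[0, 0, 0.002], [0, 0, 0], 0.035],
    [[0, 0, 0.002], [0, 0, 0], 0.046],
    [[0, 0, 0.002], [0, 0, 0], 0.048],
    [[0, 0, 0.002], [0, 0, 0], 0.055],
    [[0, 0, 0.002], [0, 0, 0], 0.07],
    [[0, 0, 0.002], [0, 0, 0], 0.075],
    [[0, 0, 0.002], [0, 0, 0], 0.075],
  ],
)

```text
t: 7.35
position: [0.4609, 0.296, 0.0746]
ee_rot: [-0.0, 0.707, 0.707, -0.0]
contact_force: [0.9, 0.4, 0.0]
finger_gap: 0.0726
grip_force: 0.0
```

Emit:
arm_command(
  plan=[
    [[0, 0, -0.02], [0, 0, 0], 0.075],
    [[0, 0, -0.05], [0, 0, 0], 0.075],
    [[0, 0, -0.1], [0, 0, 0], 0.08],
    [[0, 0, -0.15], [0, 0, 0], 0.08],
    [[-0.04, 0.0, -0.15], [0, 0, 0], 0.08],
    [[-0.09, 0.0, -0.15], [0, 0, 0], 0.08],
    [[-0.14, 0.0, -0.15], [0, 0, 0], 0.08],
    [[-0.19, 0.0, -0.15], [0, 0, 0], 0.08],
    [[-0.24, 0.0, -0.15], [0, 0, 0], 0.08],
    [[-0.29, 0.0, -0.15], [0, 0, 0], 0.08],
    [[-0.34, 0.0, -0.15], [0, 0, 0], 0.08],
    [[-0.37, 0.0, -0.15], [0, 0, 0], 0.08],
    [[-0.37, 0.0, -0.15], [0, 0, 0], 0.08],
    [[-0.37, 0.0, -0.15], [0, 0, 0], 0.08],
    [[-0.37, 0.0, -0.15], [0, 0, 0], 0.08],
  ],
)

```text
t: 8.85
position: [0.461, -0.0723, 0.2246]
ee_rot: [-0.0, 0.706, 0.708, 0.0]
contact_force: [0.2, 1.1, -0.1]
finger_gap: 0.08
grip_force: 0.0
```

```bash
python3 snap.py w3; cat > top.py <<'E'
import sys
from h import *
def top(f,x,y,h,R=.04,tol=.006):
    W=cloud(dict(np.load(f)));m=(np.hypot(W[...,0]-x,W[...,1]-y)<R)&(abs(W[...,2]-h)<tol);p=W[m][:,:2]
    if len(p)<5: return len(p)
    c,r=cv2.minEnclosingCircle(p.astype(np.float32));return len(p),np.round(c,4),round(r,4),np.median(W[m][:,2]).round(4)
E
python3 - <<'E'
from top import *
from cell import ctrl
print("amber",top("w3.npz",.4515,-.099,.1,.03))
for n in("scene","side"):
    s=ctrl.snapshot(n);np.savez(n+"3.npz",**s);print(n,"steel",top(n+"3.npz",.461,.296,.109))
    for k,x,y,h in(("amber",.4515,-.099,.1),("green",.697,.091,.1)):print(k,top(n+"3.npz",x,y,h,.03))
E
```

```text
8.85 [ 0.46104833 -0.07230539  0.22460264] [-4.09540472e-04  7.06153273e-01  7.08058813e-01  3.22642958e-04]
amber (472, array([ 0.4512, -0.0998]), 0.0111, np.float64(0.0989))
scene steel (125, array([0.4619, 0.297 ]), 0.0234, np.float64(0.1065))
amber (43, array([ 0.4527, -0.0999]), 0.011, np.float64(0.0985))
green (99, array([0.6979, 0.0918]), 0.0113, np.float64(0.0986))
side steel (81, array([0.4596, 0.2969]), 0.0234, np.float64(0.1072))
amber (44, array([ 0.4478, -0.1008]), 0.0126, np.float64(0.0991))
green (48, array([0.6961, 0.0907]), 0.0116, np.float64(0.0993))
```

Emit:
arm_command(
  plan=[
    [[-0.027, -0.01, 0], [0, 0, 0], 0.08],
    [[-0.027, -0.01, 0.04], [0, 0, 0], 0.08],
    [[-0.027, -0.01, 0.08], [0, 0, 0], 0.08],
    [[-0.027, -0.01, 0.12], [0, 0, 0], 0.08],
    [[-0.027, -0.01, 0.15], [0, 0, 0], 0.08],
    [[-0.027, -0.01, 0.175], [0, 0, 0], 0.08],
    [[-0.027, -0.01, 0.188], [0, 0, 0], 0.08],
    [[-0.027, -0.01, 0.192], [0, 0, 0], 0.08],
    [[-0.027, -0.01, 0.192], [0, 0, 0], 0.08],
    [[-0.027, -0.01, 0.192], [0, 0, 0], 0.06],
    [[-0.027, -0.01, 0.192], [0, 0, 0], 0.05],
    [[-0.027, -0.01, 0.192], [0, 0, 0], 0.045],
    [[-0.027, -0.01, 0.192], [0, 0, 0], 0.04],
    [[-0.027, -0.01, 0.192], [0, 0, 0], 0.035],
    [[-0.027, -0.01, 0.192], [0, 0, 0], 0.035],
    [[-0.027, -0.01, 0.192], [0, 0, 0], 0.035],
    [[-0.027, -0.01, 0.192], [0, 0, 0], 0.035],
  ],
  squeeze=20,
)

```text
t: 10.7
position: [0.4513, -0.101, 0.0329]
ee_rot: [0.0, 0.707, 0.707, 0.0]
contact_force: [-0.5, 0.2, 4.4]
finger_gap: 0.043
grip_force: 20.0
```

Emit:
arm_command(
  plan=[
    [[0, 0, -0.01], [0, 0, 0], 0.035],
    [[0, 0, -0.04], [0, 0, 0], 0.035],
    [[0, 0, -0.08], [0, 0, 0], 0.035],
    [[0, 0, -0.12], [0, 0, 0], 0.035],
    [[0, 0, -0.15], [0, 0, 0], 0.035],
    [[0.015, 0.01, -0.16], [0, 0, 0], 0.035],
    [[0.05, 0.03, -0.16], [0, 0, 0], 0.035],
    [[0.09, 0.05, -0.16], [0, 0, 0], 0.035],
    [[0.13, 0.07, -0.16], [0, 0, 0], 0.035],
    [[0.17, 0.09, -0.16], [0, 0, 0], 0.035],
    [[0.21, 0.097, -0.16], [0, 0, 0], 0.035],
    [[0.25, 0.097, -0.16], [0, 0, 0], 0.035],
    [[0.29, 0.097, -0.16], [0, 0, 0], 0.035],
    [[0.33, 0.097, -0.16], [0, 0, 0], 0.035],
    [[0.365, 0.097, -0.16], [0, 0, 0], 0.035],
    [[0.39, 0.097, -0.16], [0, 0, 0], 0.035],
    [[0.402, 0.097, -0.16], [0, 0, 0], 0.035],
    [[0.405, 0.097, -0.16], [0, 0, 0], 0.035],
    [[0.405, 0.097, -0.16], [0, 0, 0], 0.035],
    [[0.405, 0.097, -0.16], [0, 0, 0], 0.035],
  ],
)

```text
t: 12.7
position: [0.5485, 0.3013, 0.1926]
ee_rot: [0.001, 0.708, 0.706, -0.001]
contact_force: [0.4, -0.1, -1.7]
finger_gap: 0.0436
grip_force: 20.0
```

Emit:
arm_command(
  plan=[
    [[0, 0, 0.02], [0, 0, 0], 0.035],
    [[0, 0, 0.05], [0, 0, 0], 0.035],
    [[0, 0, 0.08], [0, 0, 0], 0.035],
    [[0, 0, 0.11], [0, 0, 0], 0.035],
    [[0, 0, 0.13], [0, 0, 0], 0.035],
    [[0, 0, 0.143], [0, 0, 0], 0.035],
    [[0, 0, 0.149], [0, 0, 0], 0.035],
    [[0, 0, 0.152], [0, 0, 0], 0.035],
    [[0, 0, 0.153], [0, 0, 0], 0.035],
    [[0, 0, 0.154], [0, 0, 0], 0.035],
    [[0, 0, 0.154], [0, 0, 0], 0.035],
    [[0, 0, 0.154], [0, 0, 0], 0.035],
  ],
)

```text
t: 13.9
position: [0.5483, 0.3043, 0.0393]
ee_rot: [0.0, 0.707, 0.707, 0.001]
contact_force: [0.4, 0.1, -2.5]
finger_gap: 0.0435
grip_force: 20.0
```

Emit:
arm_command(
  plan=[
    [[0, 0, 0.001], [0, 0, 0], 0.035],
    [[0, 0, 0.002], [0, 0, 0], 0.035],
    [[0, 0, 0.002], [0, 0, 0], 0.035],
    [[0, 0, 0.002], [0, 0, 0], 0.045],
    [[0, 0, 0.002], [0, 0, 0], 0.047],
    [[0, 0, 0.002], [0, 0, 0], 0.055],
    [[0, 0, 0.002], [0, 0, 0], 0.06],
    [[0, 0, 0.002], [0, 0, 0], 0.06],
    [[0, 0, 0.002], [0, 0, 0], 0.06],
  ],
)

```text
t: 14.8
position: [0.548, 0.304, 0.0366]
ee_rot: [-0.0, 0.707, 0.707, 0.0]
contact_force: [-0.2, -0.2, 0.2]
finger_gap: 0.0598
grip_force: 0.0
```

Emit:
arm_command(
  plan=[
    [[0, 0, -0.02], [0, 0, 0], 0.06],
    [[0, 0, -0.05], [0, 0, 0], 0.06],
    [[0, 0, -0.1], [0, 0, 0], 0.06],
    [[0, 0, -0.15], [0, 0, 0], 0.08],
    [[0, 0, -0.19], [0, 0, 0], 0.085],
    [[-0.05, 0.02, -0.19], [0, 0, 0], 0.085],
    [[-0.1, 0.05, -0.19], [0, 0, 0], 0.085],
    [[-0.15, 0.08, -0.19], [0, 0, 0], 0.085],
    [[-0.2, 0.1, -0.19], [0, 0, 0], 0.085],
    [[-0.25, 0.12, -0.19], [0, 0, 0], 0.085],
    [[-0.3, 0.14, -0.19], [0, 0, 0], 0.085],
    [[-0.35, 0.146, -0.19], [0, 0, 0], 0.085],
    [[-0.38, 0.146, -0.19], [0, 0, 0], 0.085],
    [[-0.4, 0.146, -0.19], [0, 0, 0], 0.085],
    [[-0.4, 0.146, -0.19], [0, 0, 0], 0.085],
    [[-0.4, 0.146, -0.19], [0, 0, 0], 0.085],
    [[-0.4, 0.146, -0.19], [0, 0, 0], 0.085],
  ],
)

```text
t: 16.5
position: [0.6941, -0.0931, 0.2265]
ee_rot: [-0.001, 0.706, 0.708, 0.001]
contact_force: [0.1, 0.3, 0.1]
finger_gap: 0.0847
grip_force: 0.0
```

```bash
python3 snap.py w4
python3 - <<'E'
from top import *
from cell import ctrl
print("blue",top("w4.npz",.6945,-.1,.065),"red",top("w4.npz",.566,-.002,.07))
for n in("scene","side"):
    s=ctrl.snapshot(n);np.savez(n+"4.npz",**s);f=n+"4.npz"
    print(n,"steel",top(f,.461,.296,.109),"amber",top(f,.548,.305,.104,.03))
E
```

```text
16.5 [ 0.69410368 -0.09311659  0.22654359] [-0.00089073  0.70600705  0.70820381  0.0007892 ]
blue (699, array([ 0.6949, -0.1004]), 0.0311, np.float64(0.0636)) red (2513, array([ 0.5663, -0.0021]), 0.024, np.float64(0.0689))
scene steel (120, array([0.4619, 0.2968]), 0.0236, np.float64(0.1064)) amber (98, array([0.5484, 0.3043]), 0.011, np.float64(0.1025))
side steel (83, array([0.4591, 0.2957]), 0.0231, np.float64(0.1074)) amber (68, array([0.5448, 0.3042]), 0.012, np.float64(0.1031))
```

Emit:
arm_command(
  plan=[
    [[-0.004, 0.001, 0], [0, 0, 0], 0.085],
    [[-0.004, 0.001, 0.04], [0, 0, 0], 0.085],
    [[-0.004, 0.001, 0.08], [0, 0, 0], 0.085],
    [[-0.004, 0.001, 0.12], [0, 0, 0], 0.085],
    [[-0.004, 0.001, 0.15], [0, 0, 0], 0.085],
    [[-0.004, 0.001, 0.175], [0, 0, 0], 0.085],
    [[-0.004, 0.001, 0.19], [0, 0, 0], 0.085],
    [[-0.004, 0.001, 0.197], [0, 0, 0], 0.085],
    [[-0.004, 0.001, 0.197], [0, 0, 0], 0.085],
    [[-0.004, 0.001, 0.197], [0, 0, 0], 0.075],
    [[-0.004, 0.001, 0.197], [0, 0, 0], 0.066],
    [[-0.004, 0.001, 0.197], [0, 0, 0], 0.06],
    [[-0.004, 0.001, 0.197], [0, 0, 0], 0.055],
    [[-0.004, 0.001, 0.197], [0, 0, 0], 0.055],
    [[-0.004, 0.001, 0.197], [0, 0, 0], 0.055],
    [[-0.004, 0.001, 0.197], [0, 0, 0], 0.055],
  ],
  squeeze=10,
)

```text
t: 18.25
position: [0.6956, -0.1001, 0.0308]
ee_rot: [0.001, 0.707, 0.707, 0.001]
contact_force: [-2.1, -0.5, 4.5]
finger_gap: 0.062
grip_force: 10.0
```

Emit:
arm_command(
  plan=[
    [[0, 0, -0.01], [0, 0, 0], 0.055],
    [[0, 0, -0.04], [0, 0, 0], 0.055],
    [[0, 0, -0.08], [0, 0, 0], 0.055],
    [[0, 0, -0.11], [0, 0, 0], 0.055],
    [[0, 0, -0.13], [0, 0, 0], 0.055],
    [[-0.015, -0.015, -0.13], [0, 0, 0], 0.055],
    [[-0.045, -0.04, -0.13], [0, 0, 0], 0.055],
    [[-0.075, -0.07, -0.13], [0, 0, 0], 0.055],
    [[-0.105, -0.095, -0.13], [0, 0, 0], 0.055],
    [[-0.135, -0.115, -0.13], [0, 0, 0], 0.055],
    [[-0.165, -0.13, -0.13], [0, 0, 0], 0.055],
    [[-0.185, -0.14, -0.13], [0, 0, 0], 0.055],
    [[-0.192, -0.143, -0.13], [0, 0, 0], 0.055],
    [[-0.192, -0.143, -0.13], [0, 0, 0], 0.055],
    [[-0.192, -0.143, -0.13], [0, 0, 0], 0.055],
  ],
)

```text
t: 19.75
position: [0.553, -0.2898, 0.1595]
ee_rot: [-0.001, 0.706, 0.708, 0.001]
contact_force: [0.8, 0.7, -0.9]
finger_gap: 0.0622
grip_force: 10.0
```

```bash
python3 snap.py w5
```

```text
19.75 [ 0.55301613 -0.28983328  0.15948421] [-5.13348035e-04  7.06279011e-01  7.07932863e-01  8.69527860e-04]
```

View pics/w5.png

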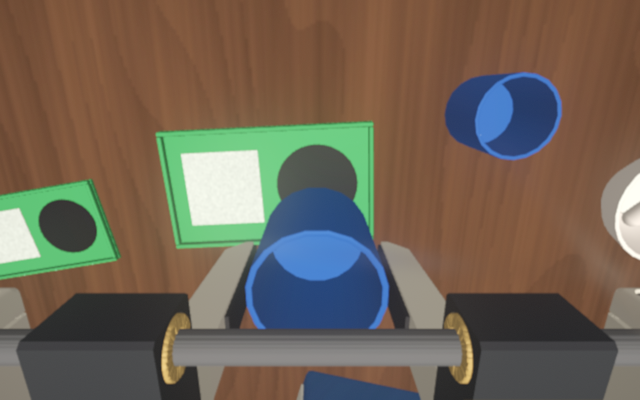

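The wrist view shows the held blue beaker at (317,280), in line with the black disc of the larger green tray at (317,183). The white square is at (223,187). I lower it.

Emit:
arm_command(
  plan=[
    [[0, 0, 0.02], [0, 0, 0], 0.055],
    [[0, 0, 0.05], [0, 0, 0], 0.055],
    [[0, 0, 0.08], [0, 0, 0], 0.055],
    [[0, 0, 0.1], [0, 0, 0], 0.055],
    [[0, 0, 0.113], [0, 0, 0], 0.055],
    [[0, 0, 0.119], [0, 0, 0], 0.055],
    [[0, 0, 0.122], [0, 0, 0], 0.055],
    [[0, 0, 0.123], [0, 0, 0], 0.055],
    [[0, 0, 0.123], [0, 0, 0], 0.055],
    [[0, 0, 0.123], [0, 0, 0], 0.055],
  ],
)

```text
t: 20.8
position: [0.5525, -0.2923, 0.0375]
ee_rot: [0.001, 0.707, 0.707, 0.0]
contact_force: [0.7, -0.3, 0.4]
finger_gap: 0.0622
grip_force: 10.0
```

```bash
python3 - <<'E'
from h import *
s=dict(np.load("w5.npz"))
print(ray(s,223,187,.004),ray(s,317,183,.004))
E
```

```text
[ 0.46491208 -0.2935179   0.004     ] [ 0.55320635 -0.28951499  0.004     ]
```

Emit:
arm_command(
  plan=[
    [[0, 0, 0.001], [0, 0, 0], 0.055],
    [[0, 0, 0.002], [0, 0, 0], 0.055],
    [[0, 0, 0.0025], [0, 0, 0], 0.055],
    [[0, 0, 0.0025], [0, 0, 0], 0.055],
    [[0, 0, 0.0025], [0, 0, 0], 0.063],
    [[0, 0, 0.0025], [0, 0, 0], 0.066],
    [[0, 0, 0.0025], [0, 0, 0], 0.075],
    [[0, 0, 0.0025], [0, 0, 0], 0.08],
    [[0, 0, 0.0025], [0, 0, 0], 0.08],
    [[0, 0, 0.0025], [0, 0, 0], 0.08],
  ],
)

```text
t: 21.8
position: [0.552, -0.292, 0.0341]
ee_rot: [-0.0, 0.707, 0.707, -0.0]
contact_force: [0.4, 0.2, 0.1]
finger_gap: 0.08
grip_force: 0.0
```

Emit:
arm_command(
  plan=[
    [[0, 0, -0.02], [0, 0, 0], 0.08],
    [[0, 0, -0.05], [0, 0, 0], 0.08],
    [[0, 0, -0.1], [0, 0, 0], 0.08],
    [[0, 0, -0.15], [0, 0, 0], 0.08],
    [[0, 0, -0.18], [0, 0, 0], 0.08],
    [[0.04, 0, -0.18], [0, 0, 0], 0.08],
    [[0.09, 0, -0.18], [0, 0, 0], 0.08],
    [[0.14, 0, -0.18], [0, 0, 0], 0.08],
    [[0.19, 0.005, -0.18], [0, 0, 0], 0.08],
    [[0.24, 0.01, -0.18], [0, 0, 0], 0.08],
    [[0.28, 0.013, -0.18], [0, 0, 0], 0.08],
    [[0.29, 0.013, -0.18], [0, 0, 0], 0.08],
    [[0.29, 0.013, -0.18], [0, 0, 0], 0.08],
    [[0.29, 0.013, -0.18], [0, 0, 0], 0.08],
    [[0.29, 0.013, -0.18], [0, 0, 0], 0.08],
  ],
)

```text
t: 23.3
position: [0.5649, -0.0052, 0.2141]
ee_rot: [0.001, 0.709, 0.705, -0.001]
contact_force: [0.0, -1.2, 0.2]
finger_gap: 0.0799
grip_force: 0.0
```

```bash
python3 - <<'E'
from top import *
from cell import ctrl
print(ctrl.get_obs()["position"])
for n in("scene","side"):
    s=ctrl.snapshot(n);np.savez(n+"5.npz",**s);f=n+"5.npz"
    print(n,"blue",top(f,.553,-.292,.069),"red",top(f,.566,-.002,.07))
E
```

```text
[ 0.56488483 -0.00519664  0.21412949]
scene blue (113, array([ 0.5524, -0.2914]), 0.0321, np.float64(0.0663)) red (262, array([ 0.567, -0.003]), 0.0247, np.float64(0.0688))
side blue 0 red (183, array([ 0.5633, -0.0031]), 0.0249, np.float64(0.0695))
```

Emit:
arm_command(
  plan=[
    [[0, 0.001, 0.02], [0, 0, 0], 0.08],
    [[0, 0.001, 0.06], [0, 0, 0], 0.08],
    [[0, 0.001, 0.1], [0, 0, 0], 0.08],
    [[0, 0.001, 0.135], [0, 0, 0], 0.08],
    [[0, 0.001, 0.16], [0, 0, 0], 0.08],
    [[0, 0.001, 0.172], [0, 0, 0], 0.08],
    [[0, 0.001, 0.177], [0, 0, 0], 0.08],
    [[0, 0.001, 0.177], [0, 0, 0], 0.08],
    [[0, 0.001, 0.177], [0, 0, 0], 0.065],
    [[0, 0.001, 0.177], [0, 0, 0], 0.055],
    [[0, 0.001, 0.177], [0, 0, 0], 0.05],
    [[0, 0.001, 0.177], [0, 0, 0], 0.045],
    [[0, 0.001, 0.177], [0, 0, 0], 0.04],
    [[0, 0.001, 0.177], [0, 0, 0], 0.04],
    [[0, 0.001, 0.177], [0, 0, 0], 0.04],
    [[0, 0.001, 0.177], [0, 0, 0], 0.04],
  ],
  squeeze=15,
)

```text
t: 25.0
position: [0.5662, -0.0019, 0.0376]
ee_rot: [0.0, 0.707, 0.707, 0.0]
contact_force: [-0.0, -0.4, 5.5]
finger_gap: 0.0475
grip_force: 15.0
```

Emit:
arm_command(
  plan=[
    [[0, 0, -0.01], [0, 0, 0], 0.04],
    [[0, 0, -0.04], [0, 0, 0], 0.04],
    [[0, 0, -0.08], [0, 0, 0], 0.04],
    [[0, 0, -0.12], [0, 0, 0], 0.04],
    [[0, 0, -0.14], [0, 0, 0], 0.04],
    [[-0.02, -0.008, -0.14], [0, 0, 0], 0.04],
    [[-0.055, -0.02, -0.14], [0, 0, 0], 0.04],
    [[-0.09, -0.032, -0.14], [0, 0, 0], 0.04],
    [[-0.125, -0.045, -0.14], [0, 0, 0], 0.04],
    [[-0.16, -0.058, -0.14], [0, 0, 0], 0.04],
    [[-0.195, -0.07, -0.14], [0, 0, 0], 0.04],
    [[-0.23, -0.082, -0.14], [0, 0, 0], 0.04],
    [[-0.26, -0.092, -0.14], [0, 0, 0], 0.04],
    [[-0.28, -0.098, -0.14], [0, 0, 0], 0.04],
    [[-0.29, -0.102, -0.14], [0, 0, 0], 0.04],
    [[-0.293, -0.102, -0.14], [0, 0, 0], 0.04],
    [[-0.293, -0.102, -0.14], [0, 0, 0], 0.04],
    [[-0.293, -0.102, -0.14], [0, 0, 0], 0.04],
  ],
)

```text
t: 26.8
position: [0.4648, -0.2931, 0.1771]
ee_rot: [-0.0, 0.706, 0.708, 0.001]
contact_force: [-0.4, 0.1, -1.2]
finger_gap: 0.0478
grip_force: 15.0
```

Emit:
arm_command(
  plan=[
    [[0, 0, 0.02], [0, 0, 0], 0.04],
    [[0, 0, 0.05], [0, 0, 0], 0.04],
    [[0, 0, 0.08], [0, 0, 0], 0.04],
    [[0, 0, 0.105], [0, 0, 0], 0.04],
    [[0, 0, 0.12], [0, 0, 0], 0.04],
    [[0, 0, 0.128], [0, 0, 0], 0.04],
    [[0, 0, 0.132], [0, 0, 0], 0.04],
    [[0, 0, 0.133], [0, 0, 0], 0.04],
    [[0, 0, 0.133], [0, 0, 0], 0.04],
    [[0, 0, 0.133], [0, 0, 0], 0.04],
  ],
)

```text
t: 27.8
position: [0.4645, -0.2953, 0.045]
ee_rot: [0.001, 0.707, 0.707, 0.0]
contact_force: [-0.2, 0.7, -1.8]
finger_gap: 0.0477
grip_force: 15.0
```

Release height should be about 0.042.

Emit:
arm_command(
  plan=[
    [[0, 0, 0.001], [0, 0, 0], 0.04],
    [[0, 0, 0.002], [0, 0, 0], 0.04],
    [[0, 0, 0.003], [0, 0, 0], 0.04],
    [[0, 0, 0.003], [0, 0, 0], 0.04],
    [[0, 0, 0.003], [0, 0, 0], 0.049],
    [[0, 0, 0.003], [0, 0, 0], 0.051],
    [[0, 0, 0.003], [0, 0, 0], 0.058],
    [[0, 0, 0.003], [0, 0, 0], 0.058],
    [[0, 0, 0.003], [0, 0, 0], 0.058],
  ],
)

```text
t: 28.7
position: [0.464, -0.295, 0.0411]
ee_rot: [-0.0, 0.707, 0.707, -0.0]
contact_force: [-0.3, -0.2, -0.3]
finger_gap: 0.0575
grip_force: 0.0
```

Emit:
arm_command(
  plan=[
    [[0, 0, -0.02], [0, 0, 0], 0.058],
    [[0, 0, -0.05], [0, 0, 0], 0.058],
    [[0, 0, -0.1], [0, 0, 0], 0.058],
    [[0, 0, -0.15], [0, 0, 0], 0.058],
    [[0, 0, -0.18], [0, 0, 0], 0.058],
    [[0.05, 0.02, -0.18], [0, 0, 0], 0.058],
    [[0.1, 0.04, -0.18], [0, 0, 0], 0.058],
    [[0.15, 0.06, -0.18], [0, 0, 0], 0.058],
    [[0.2, 0.06, -0.18], [0, 0, 0], 0.058],
    [[0.25, 0.06, -0.18], [0, 0, 0], 0.058],
    [[0.25, 0.06, -0.18], [0, 0, 0], 0.058],
    [[0.25, 0.06, -0.18], [0, 0, 0], 0.058],
    [[0.25, 0.06, -0.18], [0, 0, 0], 0.058],
  ],
)

```text
t: 30.0
position: [0.5238, -0.0469, 0.2211]
ee_rot: [0.001, 0.708, 0.706, -0.001]
contact_force: [-0.0, -0.1, 0.3]
finger_gap: 0.0579
grip_force: 0.0
```

```bash
python3 - <<'E'
from top import *
from cell import ctrl
for n in("scene","side"):
    s=ctrl.snapshot(n);np.savez(n+"6.npz",**s);f=n+"6.npz"
    if n=="side":cv2.imwrite("pics/side6.png",s["frame"][:,:,::-1])
    for k,x,y,h,r in(("blue",.553,-.292,.069,.04),("red",.464,-.295,.074,.035),("steel",.461,.296,.109,.04),("amber",.548,.305,.104,.03),("green",.697,.091,.1,.03),("grey",.464,.118,.07,.04)):print(n,k,top(f,x,y,h,r))
E
```

```text
scene blue (110, array([ 0.5522, -0.2921]), 0.032, np.float64(0.0666))
scene red (148, array([ 0.4656, -0.2939]), 0.0241, np.float64(0.0723))
scene steel (118, array([0.4614, 0.298 ]), 0.0238, np.float64(0.1065))
scene amber (97, array([0.5485, 0.3043]), 0.0112, np.float64(0.1025))
scene green (103, array([0.6984, 0.0909]), 0.0115, np.float64(0.0986))
scene grey (247, array([0.4652, 0.1185]), 0.025, np.float64(0.0687))
side blue (42, array([ 0.5479, -0.2942]), 0.0347, np.float64(0.0674))
side red (79, array([ 0.4605, -0.2943]), 0.0248, np.float64(0.0732))
side steel (81, array([0.4591, 0.2969]), 0.0231, np.float64(0.1074))
side amber (71, array([0.5458, 0.3042]), 0.0111, np.float64(0.1032))
side green (48, array([0.6955, 0.0908]), 0.0111, np.float64(0.0994))
side grey (223, array([0.4646, 0.1177]), 0.0259, np.float64(0.0695))
```

View pics/side6.png

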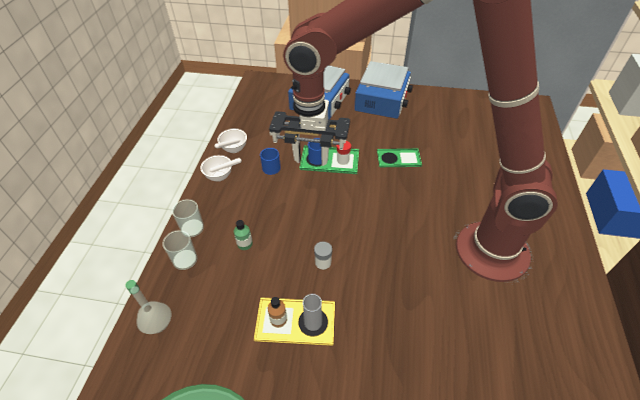

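All four items stand upright on their places: steel (313,315), amber (277,312), blue (316,155) and red (343,155). The green bottle and grey jar have not moved.

```bash
python3 -c "
from cell import ctrl
print(ctrl.job_done())"
```

```text
the job is handed in; nothing more can be done
None
```

Job handed in (the hand-in returned no verdict): my last camera check put all four items upright within a few mm of their place centres, with the green bottle and grey-capped jar unmoved, after about 30 s of the 120 s.

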